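# Load the photo printer's paper cassette

## Task

Get the photo printer ready to print: swing its front cover, which is ajar, wide open, then, keeping it flat on the desk, slide the big loaded paper cassette into the mouth, straight and fully home against the stop, with its cards still in it. Leave the cover open and do not disturb the other things on the desk.

Things in the scene. Friction and masses are not known exactly. Their poses are not given: they have to be found in the camera images.
- cassette: the big paper cassette, loaded: flat dark grey tray 170 long (x) x 115 wide (y) x 26 high, upright sides, on the desk; its +x end enters the printer first. Over its rear 90 lies a lid, the front 80 is open and shows white cards. Origin at the centre of its underside. 0.25 to 0.5 kg with cards; too wide to grip across; slides when pushed at a side or the rear end
- cassette_lead (a point): middle of the cassette's leading end, at its underside (85 ahead of its origin)
- cards: the stack of photo cards in the cassette, 148 x 100 x 12 high, loose with 1 to 2 of play; origin at the centre of its underside, 3 above the cassette's underside and about 6 ahead of its origin
- printer: compact photo printer, fixed on the desk, 133 deep (its x) x 182 wide (its y) x 58 high, white with a grey top and a screen; origin at the centre of its underside. Its front, with the cassette mouth, faces its own -x (roughly towards the robot)
- printer_mouth (a point): centre of the mouth at desk level on the printer's front face (66.5 before its origin), axes as the printer's. Mouth 120 wide, 31 high, open down to the desk, flared to 132 wide in its first 8, 75 deep to a solid stop. Home, the cassette's leading end rests on the stop, 95 of it stands out (cassette origin 10 in front of this point) and its yaw is the printer's
- cover (a joint): angle of the front cover: 0 shut over the mouth, 1.57 square to the front, stop at 1.95; starts ajar at 0.45 to 0.95. White upright flap 134 wide, 5 thick, 33 high, 2 above the desk, on a vertical pin left of the mouth (printer's +y); its free edge swings out towards the robot, then left; light (0.03 N m), stays where left. Below 1.45 it is in the cassette's way
- cover_hinge (a point): the cover's hinge pin, at its foot (2 above the desk), 4 in front of the printer's front face and 71 to the printer's +y of the mouth's centre
- cover_edge (a point): the free edge of the cover, 134 from the pin, at half the cover's height; it moves with the cover
- small_cassette: bystander: small card-size paper cassette, empty, same dark grey plastic as the big one but only 130 long x 72 wide x 24 high; it is not the one to load; origin at the centre of its underside. Leave it where it is.
- stapler: bystander: black desk stapler, 135 x 36 x 55 high, long along its x; origin at the centre of its underside. Leave it where it is.
- ribbon: bystander: print-ribbon cartridge, two black spools side by side, 126 x 76 x 28 high, long along its x; origin at the centre of its underside. Leave it where it is.
- mug: bystander: white mug, diameter 80, 92 high, handle towards its +y reaching 76 from the axis; origin at the centre of its underside. Leave it where it is.
- pen_cup: bystander: dark steel pen cup, diameter 72, 95 high, with three pens standing up to 145 high; origin at the centre of its underside. Leave it where it is.
- notes: bystander: block of note paper, 76 x 76 x 45 high; origin at the centre of its underside. Leave it where it is.
- tape: bystander: black weighted tape dispenser, 145 x 58 x 83 high, long along its x; origin at the centre of its underside. Leave it where it is.
- calculator: bystander: flat desk calculator, 150 x 95 x 16 high, long along its x; origin at the centre of its underside. Leave it where it is.
Mind the look-alikes: they are no part of the job. Leave any purple look-alike of the printer alone. What is shaped like the cards but turquoise is not meant.

How it is judged (in metres and radians):
On the way, in this order (a step that is already met when the one before it is completed fails the run):
1. the front cover is swung open (beyond 1.45 rad) (value of joint cover above 1.45 rad), for 0.2 s.
2. the cassette has entered the mouth straight, leading end at least 15 mm inside (x of cassette in the frame of printer_mouth above -0.07 m and y of cassette in the frame of printer_mouth between -0.01 and 0.01 m and angle between the x axis of cassette and the x axis of printer, either way round below 0.12 rad and height (world z) of cassette below 0.006 m).
At the end, for the whole second after the job is handed in: The cassette lies flat on the desk at rest, its leading end within 5 mm of the stop in the mouth, within 6 mm sideways and 0.05 rad of straight; the cards lie in it (within 15 mm of its origin and on its floor); the cover stands open beyond 1.4 rad (x of cassette in the frame of printer_mouth between -0.015 and 0 m and y of cassette in the frame of printer_mouth between -0.006 and 0.006 m and angle between the x axis of cassette and the x axis of printer, either way round below 0.05 rad and angle between cassette's own z axis and vertical below 0.05 rad and height (world z) of cassette below 0.006 m and z of cards in the frame of cassette between 0 and 0.01 m and horizontal distance between cards and cassette below 0.015 m and value of joint cover above 1.4 rad and linear speed of cassette below 0.01 m/s); the robot touches nothing.
It fails at once if one of the other things on the desk is disturbed (moved more than 15 mm) (distance of any of small_cassette, stapler, ribbon, mug, pen_cup, notes, tape, calculator from where it was at the start of the episode above 0.015 m).
It fails at once if the cassette is lifted or tipped (more than 15 mm off the desk or 0.2 rad) (height (world z) of cassette above 0.015 m or angle between cassette's own z axis and vertical above 0.2 rad).
It also fails if it takes over 64 s, if anything falls off the work surface, if the arm or the gripper's body presses on something with over 40 N, if the wrist force passes 120 N, or if a joint passes its speed limit or range.

## Robot

A 6-joint arm with a two-finger parallel gripper is mounted at the origin on the work surface. World frame = base frame: x ahead of the robot, y to its left, z up, the work surface at z = 0. Lengths are in mm, angles in degrees, forces in N, time in s.
With the tool pointing down it reaches from about 300 to 825 mm from the base axis. Payload 5.4 kg.
Tool frame: the origin (TCP) lies on the centre line of the jaws, within the pads' length; the fingertips stand robot.tip_reach ahead of it and the grasp point (between the pads) lies 5 mm behind it (robot.tip_reach is the distance from the TCP to the fingertips, in mm); z points along the fingers, x is the direction in which the jaws open and shut, and the axes are right-handed (so a half turn about z gives the same grasp; the last joint's range is limited). The gripper opens to 92 mm and grips with 3 to 60 N. Pads are 20 mm wide; open, the fingers measure 128 mm over their backs; the gripper's body (75 mm by 189 mm) begins 69 mm behind the grasp point.
Start: joints at [-83.658, 9.076, 91.501, -0, 79.423, -12.038], TCP at [181.288, -545.656, 228.601] pointing down, gripper open.
Joint ranges: [-166.64, 166.64], [-54.1, 131.32], [10.49, 154.53], [-73.88, 253.88], [9.74, 151.15], [-171.62, 171.62]. Speed limits (degrees/s): [147.25, 147.25, 180, 180, 180, 180].

## Interface

Orientations are given as [roll, pitch, yaw] about the fixed x, y, z axes, in that order (R = Rz(yaw) Ry(pitch) Rx(roll)).
In Python, from cell import robot, read_camera, camera_model gives the robot as it stands.
- The arm moves only by the tool play_rows, never from a script. Its argument "rows" is a list of rows, each a list of 6 numbers: the shift along the tool's x, y, z in m, then the turn, a rotation vector about the tool's x, y, z in degrees. A call has 1 to 8 rows; each row shifts and turns the commanded pose from where the row before left it, along the tool's axes as they then stand; what a row does not reach is not made up. A row lasts 1/12 s, in which the tool goes at most 41.7 mm and 7.16 degrees, less where a joint would pass 70% of its speed; a pose out of reach is approached as far as the arm can. A call is refused whole if a number of a shift passes 0.0417 or a number of a turn 7.16, either way. A call with a gripper value outside its range is refused whole. "fingers" is the opening in per cent of the stroke, from 0 (shut) to 100 (fully open), set as the call begins (left out, the last holds). The fingers move at their own pace and stop on an object; the grip force is fixed at half the most. Time passes only in rows, so rows that do not move let the fingers close. It gives the time, the measured TCP pose, the force and the opening at its end, in the units of the state.
- robot.read_state(): the state, without advancing time (a new reading comes with each control period).
- read_camera(name): name is "scene" or "side" or "wrist"; returns the picture (400x640x3 uint8, red, green, blue); there is no depth.
- camera_model(name): a dict with "fx", "fy", "cx", "cy" (pixels), "k1" (the pictures are not rectified: a ray, as slopes to the right and down, at radius r is drawn at 1 + k1 r^2 times it, then the intrinsics apply), "view" (4x4, takes a point from world to camera coordinates); the wrist camera has in their place "tool_from_camera" (4x4, takes a point from camera to tool coordinates, whose origin is the TCP and whose axes are the tool frame's). Camera axes: x right, y down, z forward; pixel columns grow to the right and rows downward; lengths in mm; the calibration is good to about 2 mm. A picture is of the moment at which its call begins: read the wrist's pose just before it. camera_model takes no time and is no camera call.
- robot.close_job(): hands the job in, once; it reports no verdict.
The state is a dict: "clock": time; "joints": joint angles; "qd": joint speeds; "joint_efforts": joint torques, N m; "ee_pos": TCP position; "orientation": TCP orientation; "wrist_force": force on the tool from outside, world axes, zero at the start; "ft_torque": the same for the moment, N m; "width": finger opening in mm.
Only numpy, scipy, OpenCV 4.12 (cv2) and the standard library are available. Lean on these libraries where they do the work, as an engineer would, in place of code of your own. Each camera call takes 0.05 s, during which the arm holds its last target.

## Working session

There is one attempt and no reset: what is moved stays moved. The work goes in short steps, Python scripts to look and compute and a tool call to move; the robot and the scene stay as the last step left them, time stands still between calls to the robot, and variables do not carry over. Pictures are saved under pics/ and viewed, and the job is handed in when it is done.

Besides the shell and the picture viewer there is one more tool, called after "Call:" as name([rows], argument=value, ...), one row to a line, values as JSON. play_rows: Moves the arm, as the interface text tells. Its arguments: {"type":"object","properties":{"rows":{"type":"array"},"fingers":{"type":"number"}},"required":["rows"]}

```bash
mkdir -p pics; ls; python3 - <<'E'
from cell import robot, read_camera, camera_model
import cv2
s=robot.read_state(); print(s); print(robot.tip_reach)
for n in ["scene","side","wrist"]:
    im=read_camera(n); cv2.imwrite(f"pics/{n}0.png",im[:,:,::-1]); print(n,camera_model(n))
E
```

```text
pics
{'clock': 0.0, 'joints': array([-8.36577042e+01,  9.11188191e+00,  9.15707903e+01,  5.90035777e-04,
        7.94203580e+01, -1.20389377e+01]), 'qd': array([-0.03285295, -0.01417921,  0.0591528 ,  0.02458727,  0.02184132,
       -0.07416044]), 'joint_efforts': array([ 2.04579010e-06, -3.85571480e+01, -3.22108734e+01,  7.00135203e-02,
        3.79095110e-02, -1.47682626e-04]), 'ee_pos': array([ 181.22681659, -545.08561667,  227.63849628]), 'orientation': array([-1.79977943e+02,  1.00643224e-01, -7.16188560e+01]), 'wrist_force': array([ 4.13306674e-01, -2.15842520e-04, -1.65512841e-01]), 'ft_torque': array([-0.01247384,  0.01928838, -0.02375012]), 'width': 91.90787495414455}
14.0
scene {'fx': 416.26997135189754, 'fy': 416.26997135189754, 'cx': 313.300590648567, 'cy': 195.68841399447325, 'k1': -0.08424566363612199, 'view': array([[ 4.74118890e-01,  8.80446591e-01, -5.00791009e-03,
        -1.83520659e+02],
       [ 6.87451447e-01, -3.73733127e-01, -6.22682952e-01,
        -2.99379620e+02],
       [-5.50110704e-01,  2.91783055e-01, -7.82458218e-01,
         1.80575526e+03],
       [ 
[... 362 characters left out ...]
-01,
         6.59903466e+01],
       [ 1.16337312e-01,  8.29564956e-01, -5.46157133e-01,
         1.41742188e+03],
       [ 0.00000000e+00,  0.00000000e+00,  0.00000000e+00,
         1.00000000e+00]])}
wrist {'fx': 304.8801437876011, 'fy': 304.8801437876011, 'cx': 317.5594560209261, 'cy': 194.52134468803766, 'k1': -0.03068774605883528, 'tool_from_camera': array([[ 9.99999448e-01,  9.67215616e-05, -1.04665246e-03,
        -3.03838647e-01],
       [ 1.95895180e-04,  9.61161983e-01,  2.75984790e-01,
        -7.92924608e+01],
       [ 1.03269623e-03, -2.75984843e-01,  9.61161433e-01,
        -1.55290732e+02],
       [ 0.00000000e+00,  0.00000000e+00,  0.00000000e+00,
         1.00000000e+00]])}
```

View pics/scene0.png

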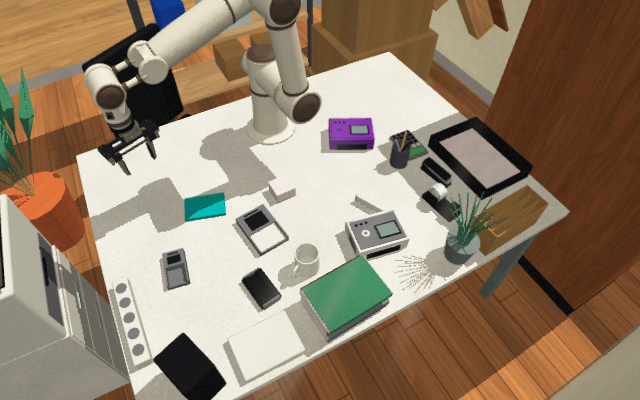

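View pics/side0.png

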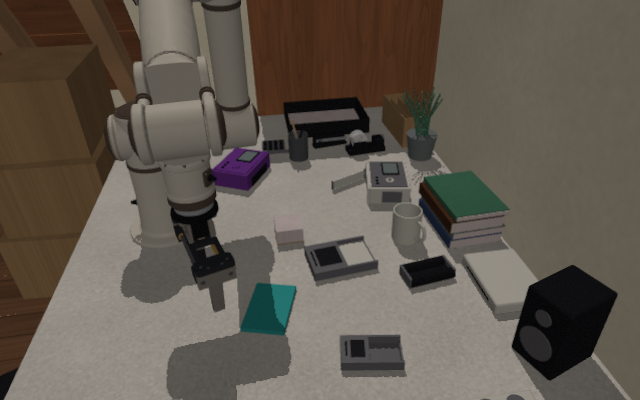

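View pics/wrist0.png

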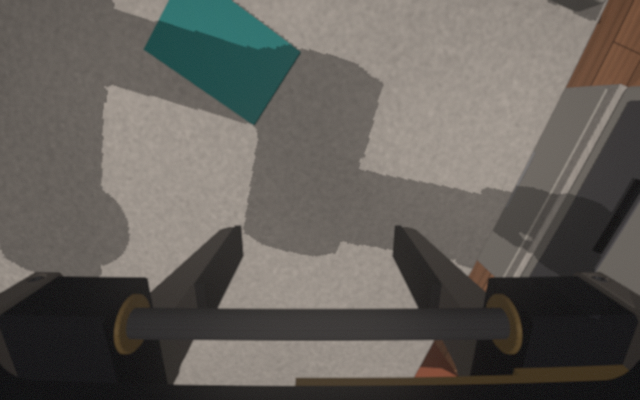

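The candidates are:
- **Cassette:** the big grey one with white cards at scene (262,230), or the small empty one at (176,268). I take the first.
- **Cards:** white in the tray, against the turquoise slab at (205,207), which is a decoy.
- **Printer:** the white one at (377,235), or the purple one at (351,133). I take the white one, whose cover flap is at (368,203).

Next I take close crops to check these choices.

```bash
cat > h.py <<'E'
import numpy as np, cv2
from cell import robot, read_camera, camera_model
from scipy.spatial.transform import Rotation as Ro
def pose():
    s=robot.read_state(); T=np.eye(4); T[:3,:3]=Ro.from_euler('xyz',s['orientation'],degrees=True).as_matrix(); T[:3,3]=s['ee_pos']; return T,s
def c2w(n,T=None):
    m=camera_model(n)
    return (np.linalg.inv(m['view']) if n!='wrist' else T@m['tool_from_camera']),m
def K(m): return np.array([[m['fx'],0,m['cx']],[0,m['fy'],m['cy']],[0,0,1.]]),np.array([m['k1'],0,0,0,0.])
def px2w(n,uv,z,T=None):
    C,m=c2w(n,T); k,d=K(m)
    p=cv2.undistortPoints(np.array(uv,float).reshape(-1,1,2),k,d).reshape(-1,2)
    r=np.c_[p,np.ones(len(p))]@C[:3,:3].T; o=C[:3,3]
    return o+r*((np.asarray(z)-o[2])/r[:,2])[:,None]
def w2px(n,P,T=None):
    C,m=c2w(n,T); k,d=K(m); V=np.linalg.inv(C)
    return cv2.projectPoints(np.array(P,float).reshape(-1,1,3),cv2.Rodrigues(V[:3,:3])[0],V[:3,3],k,d)[0].reshape(-1,2)
E
python3 - <<'E'
import cv2
a=cv2.imread('pics/scene0.png'); b=cv2.imread('pics/side0.png')
cv2.imwrite('pics/c1.png',cv2.resize(a[165:290,220:420],None,fx=4,fy=4,interpolation=cv2.INTER_CUBIC))
cv2.imwrite('pics/c2.png',cv2.resize(b[150:290,270:430],None,fx=4,fy=4,interpolation=cv2.INTER_CUBIC))
E
```

```text
(no output)
```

View pics/c1.png

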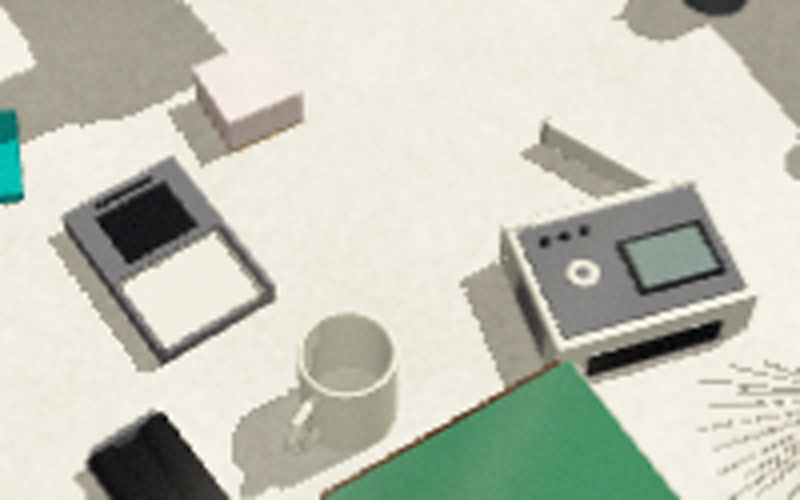

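View pics/c2.png

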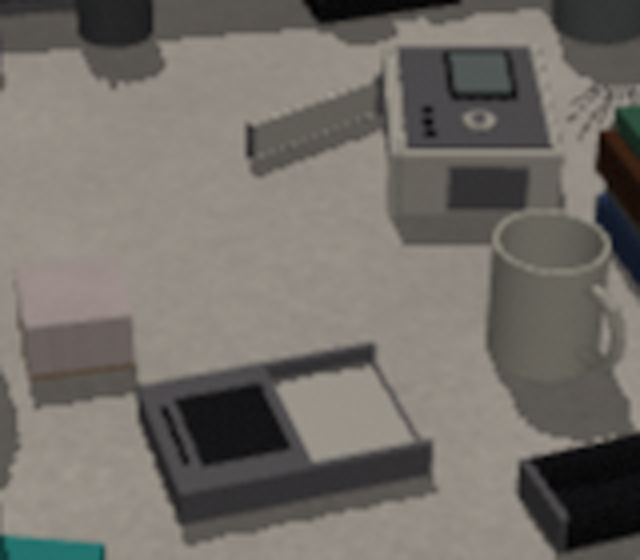

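```bash
python3 - <<'E'
from h import *
np.set_printoptions(suppress=True,precision=1)
f=lambda x,o:[( (a+.5)/4-.5+o[0],(b+.5)/4-.5+o[1]) for a,b in x]
s=(220,165); d=(270,150)
print('cass scene',px2w('scene',f([(65,217),(172,158),(273,290)],s),26)) # rear -y, rear +y, front +y
print('cass side',px2w('side',f([(183,492),(142,387),(375,346),(430,443)],d),26))
print('pr scene FR FL BL BR',px2w('scene',f([(503,228),(693,185),(755,295),(558,350)],s),58))
print('pr side FL FR BL BR',px2w('side',f([(388,45),(393,152),(540,45),(562,152)],d),58))
print('cover edge scene top',px2w('scene',f([(545,122)],s),35),'side',px2w('side',f([(250,125)],d),35), px2w('side',f([(250,155)],d),2))
print('notes',px2w('side',f([(15,265),(25,320),(130,315),(128,258)],d),45), px2w('scene',f([(195,75),(262,48),(303,95),(235,120)],s),45))
print('mug',px2w('side',f([(490,240),(608,240)],d),92), px2w('scene',f([(347,345)],s),92))
E
```

```text
cass scene [[ 404.2 -320.5   26. ]
 [ 389.4 -210.1   26. ]
 [ 560.6 -192.    26. ]]
cass side [[ 401.2 -318.7   26. ]
 [ 388.8 -208.8   26. ]
 [ 553.9 -192.2   26. ]
 [ 565.6 -299.7   26. ]]
pr scene FR FL BL BR [[617.4   0.8  58. ]
 [657.6 170.1  58. ]
 [776.1 150.   58. ]
 [742.1 -22.1  58. ]]
pr side FL FR BL BR [[649.9 179.4  58. ]
 [613.2   7.1  58. ]
 [776.4 154.8  58. ]
 [741.2 -17.1  58. ]]
cover edge scene top [[521.2 104.9  35. ]] side [[517.5 107.2  35. ]] [[518.4 113.9   2. ]]
notes [[ 313.1  -75.3   45. ]
 [ 315.5 -144.    45. ]
 [ 388.2 -151.3   45. ]
 [ 395.   -81.3   45. ]] [[ 324.8 -156.    45. ]
 [ 324.7  -86.7   45. ]
 [ 394.4  -78.6   45. ]
 [ 391.2 -146.2   45. ]]
mug [[ 637.4 -173.2   92. ]
 [ 716.6 -187.9   92. ]] [[ 674.6 -179.1   92. ]]
```

The crops confirm it. The big cassette shows white cards at c1 (195,290). The white printer's cover flap runs from c1 (545,122) to (650,185). I estimate the cassette at (477,-255) with yaw about 6°, and the mouth at about (636,88) with printer yaw about -12°. I'll go above the cover and look with the wrist camera.

Call:
play_rows([
  [0,0,0,0,0,6.13],
  [0,0,0,0,0,6.13],
  [0,0,0,0,0,6.13],
  [-0.035,-0.0205,0,0,0,0],
  [-0.035,-0.0205,0,0,0,0],
  [-0.035,-0.0205,0,0,0,0],
  [-0.035,-0.0205,0,0,0,0],
  [-0.035,-0.0205,0,0,0,0],
], fingers=0)

```text
clock: 0.82
ee_pos: [284.3, -368.8, 228.2]
orientation: [180.0, 0.0, -90.1]
wrist_force: [1.2, -1.1, -0.7]
width: 40.5
```

Call:
play_rows([
  [-0.035,-0.0205,0,0,0,0],
  [-0.035,-0.0205,0,0,0,0],
  [-0.035,-0.0205,0,0,0,0],
  [-0.035,-0.0205,0,0,0,0],
  [-0.035,-0.0205,0,0,0,0],
  [-0.035,-0.0205,0,0,0,0],
  [-0.035,-0.0205,0,0,0,0],
  [-0.035,-0.0205,0,0,0,0],
])

```text
clock: 1.48
ee_pos: [448.3, -88.6, 228.6]
orientation: [-180.0, -0.0, -90.0]
wrist_force: [0.3, -0.8, -0.0]
width: 0.5
```

Call:
play_rows([
  [-0.035,-0.02,0,0,0,0],
  [-0.035,-0.02,0,0,0,0],
  [-0.035,-0.02,0,0,0,0],
  [-0.035,-0.02,0,0,0,0],
  [-0.035,-0.02,0,0,0,0],
  [0,0,0,0,0,0],
  [0,0,0,0,0,0],
])

```text
clock: 2.07
ee_pos: [547.9, 86.0, 227.8]
orientation: [179.9, -0.0, -89.8]
wrist_force: [-0.0, -0.3, -0.4]
width: 0.6
```

```bash
python3 - <<'E'
from h import *
T,s=pose(); im=read_camera('wrist'); cv2.imwrite('pics/w1.png',im[:,:,::-1]); np.save('w1.npy',T); print(s['clock'],s['ee_pos'],s['orientation'],s['width'])
E
```

```text
2.0667 [547.89634227  85.98874908 227.78667932] [ 1.79912013e+02 -1.36116139e-03 -8.98085980e+01] 0.5718434479814076
```

View pics/w1.png

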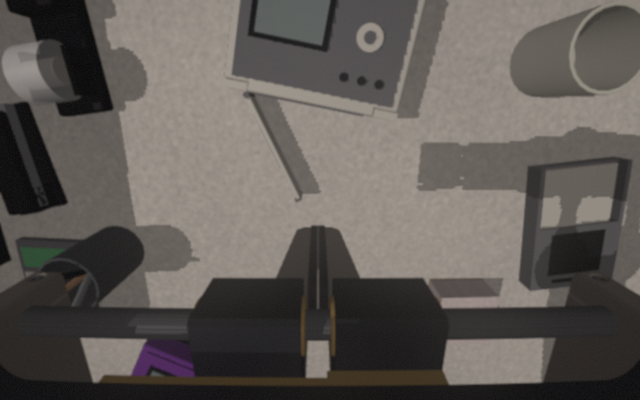

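```bash
python3 - <<'E'
from h import *
a=cv2.imread('pics/w1.png')
cv2.imwrite('pics/w1a.png',cv2.resize(a[50:210,200:440],None,fx=3.3,fy=3.3,interpolation=cv2.INTER_CUBIC))
T=np.load('w1.npy'); np.set_printoptions(suppress=True,precision=1)
print('cover top',px2w('wrist',[(248,95),(298,198)],35,T))
print('printer front top',px2w('wrist',[(228,78),(378,113)],58,T))
print('others',px2w('wrist',[(60,205),(105,108),(138,240)],[30,30,95],T))
print('cass',px2w('wrist',[(528,168),(629,158),(523,285),(607,287)],26,T))
print('notes',px2w('wrist',[(430,279),(502,279)],45,T))
E
```

```text
cover top [[639.4 163.2  35. ]
 [522.2 110.3  35. ]]
printer front top [[655.  177.5  58. ]
 [621.2  24.8  58. ]]
others [[510.5 408.3  30. ]
 [626.4 328.3  30. ]
 [494.1 273.8  95. ]]
cass [[ 558.2 -166.6   26. ]
 [ 571.7 -292.    26. ]
 [ 397.2 -192.3   26. ]
 [ 392.3 -313.8   26. ]]
notes [[ 419.   -55.3   45. ]
 [ 418.4 -148.1   45. ]]
```

View pics/w1a.png

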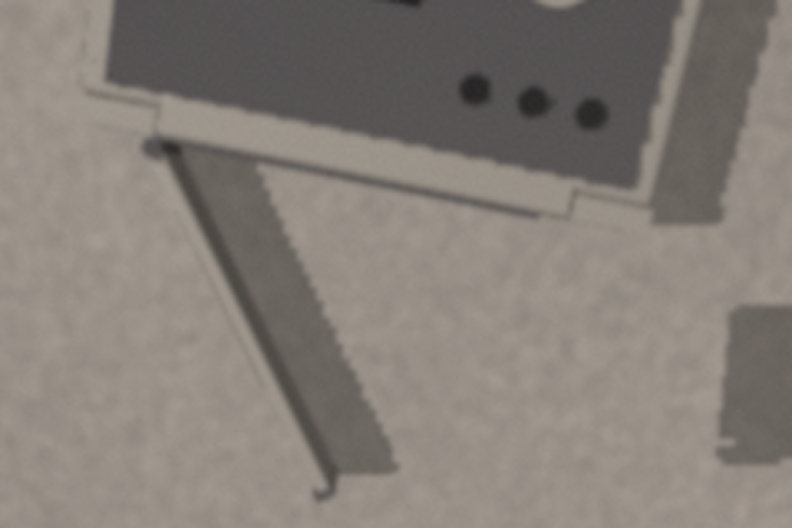

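```bash
python3 - <<'E'
from h import *
T=np.load('w1.npy'); np.set_printoptions(suppress=True,precision=1)
a=cv2.imread('pics/scene0.png'); b=cv2.imread('pics/side0.png')
c=np.hstack([cv2.resize(a[115:225,370:470],None,fx=4,fy=4),cv2.resize(b[115:225,270:370],None,fx=4,fy=4)])
cv2.imwrite('pics/c3.png',c)
print(px2w('scene',[(399,166)],0),px2w('side',[(298,158)],0))
print('printer front top',px2w('wrist',[(226.7,77.3),(397,113.6)],58,T),'hinge',px2w('wrist',[(246.4,94.5)],35,T))
E
```

```text
[[454.6 353.    0. ]] [[430.5 356.1   0. ]]
printer front top [[655.7 178.8  58. ]
 [620.7   5.1  58. ]] hinge [[639.9 165.   35. ]]
```

View pics/c3.png

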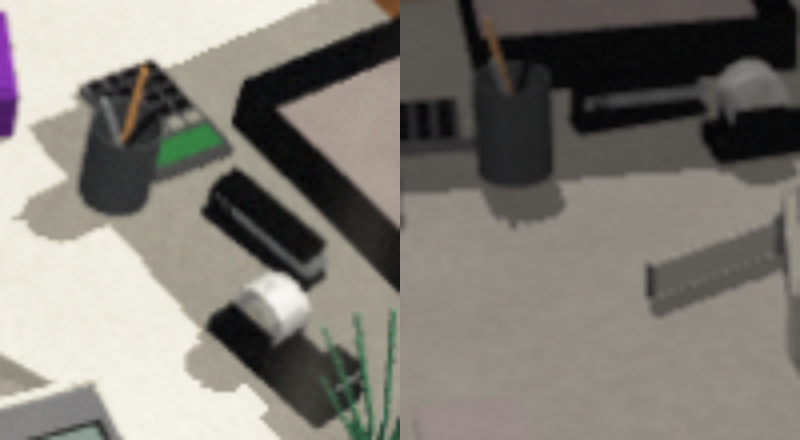

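Call:
play_rows([
  [0.01,-0.004,0.034,0,0,0],
  [0,0,0.034,0,0,0],
  [0,0,0.034,0,0,0],
  [0,0,0.034,0,0,0],
  [0,0,0.034,0,0,0],
  [0,0,0.031,0,0,0],
  [0,0,0,0,0,0],
])

```text
clock: 2.7
ee_pos: [545.7, 73.1, 21.3]
orientation: [179.3, 0.0, -90.1]
wrist_force: [-1.6, 0.6, -0.5]
width: 0.5
```

Call:
play_rows([
  [-0.01,0,0,0,0,0],
  [-0.01,0,0,0,0,0],
  [-0.01,0,0,0,0,0],
  [-0.01,0,0,0,0,0],
  [-0.01,0,0,0,0,0],
  [-0.01,0,0,0,0,0],
  [-0.01,0,0,0,0,0],
  [-0.01,0,0,0,0,0],
])

```text
clock: 3.37
ee_pos: [552.1, 155.6, 27.9]
orientation: [-180.0, 0.0, -90.0]
wrist_force: [0.9, -0.4, 0.1]
width: 0.2
```

Call:
play_rows([
  [-0.008,0,0,0,0,0],
  [-0.006,0,0,0,0,0],
  [-0.005,0,0,0,0,0],
  [-0.003,0,0,0,0,0],
  [0,0,0,0,0,0],
  [0,0,0,0,0,0],
  [0.015,0,0,0,0,0],
  [0.03,0,-0.01,0,0,0],
])

```text
clock: 4.03
ee_pos: [550.0, 132.5, 35.9]
orientation: [179.8, 0.0, -89.8]
wrist_force: [-0.4, 0.3, -0.6]
width: 0.6
```

Call:
play_rows([
  [0.03,0.01,-0.02,0,0,0],
  [0,0.01,-0.04,0,0,0],
  [0,0.01,-0.04,0,0,0],
  [0,0.01,-0.04,0,0,0],
  [0,0.01,-0.04,0,0,0],
  [0,0,-0.02,0,0,0],
  [0,0,0,0,0,0],
  [0,0,0,0,0,0],
])

```text
clock: 4.7
ee_pos: [502.6, 101.0, 238.9]
orientation: [-179.8, -0.0, -90.0]
wrist_force: [0.1, -0.0, -0.4]
width: 0.6
```

```bash
python3 - <<'E'
from h import *
T,s=pose(); im=read_camera('wrist'); cv2.imwrite('pics/w2.png',im[:,:,::-1]); np.save('w2.npy',T); print(s['clock'],s['ee_pos'],s['orientation'],s['width'])
for n in ['scene','side']:
    cv2.imwrite(f'pics/{n}2.png',read_camera(n)[:,:,::-1])
E
```

```text
4.7 [502.60816037 100.95098262 238.85382644] [-1.79823655e+02 -4.62048034e-03 -9.00451583e+01] 0.6457962992428224
```

View pics/w2.png

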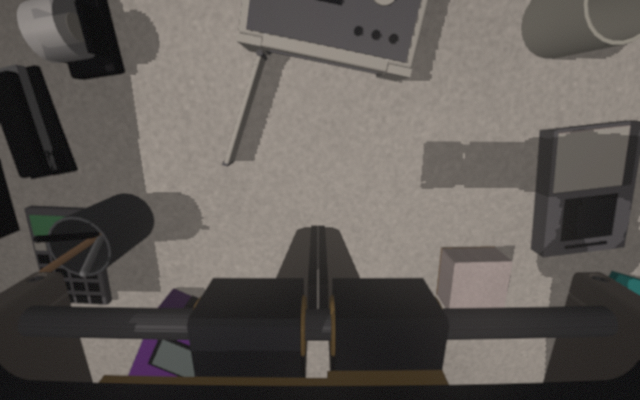

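View pics/scene2.png

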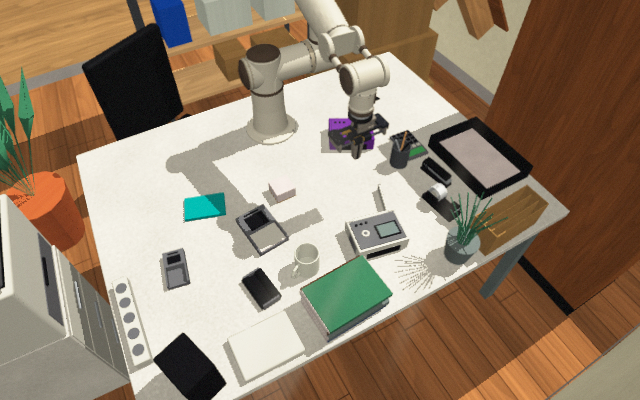

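```bash
python3 - <<'E'
from h import *
a=cv2.imread('pics/w2.png')
cv2.imwrite('pics/w2a.png',np.hstack([cv2.resize(a[0:180,200:330],None,fx=3,fy=3,interpolation=cv2.INTER_CUBIC),cv2.resize(a[0:180,330:430],None,fx=3,fy=3,interpolation=cv2.INTER_CUBIC)]))
cv2.imwrite('pics/w2b.png',cv2.resize(a[100:270,500:640],None,fx=3.5,fy=3.5,interpolation=cv2.INTER_CUBIC))
E
```

```text
(no output)
```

View pics/w2a.png

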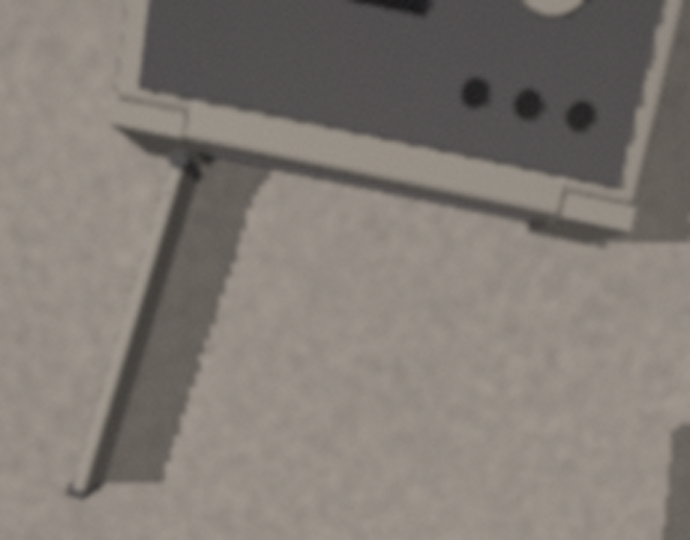

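View pics/w2b.png

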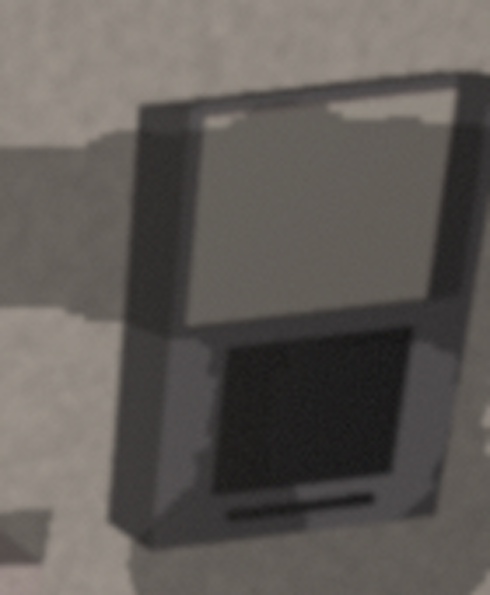

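```bash
python3 - <<'E'
from h import *
T=np.load('w2.npy'); np.set_printoptions(suppress=True,precision=1)
f=lambda x,o,k:[( (a+.5)/k-.5+o[0],(b+.5)/k-.5+o[1]) for a,b in x]
p=px2w('wrist',f([(118,128),(632,231)],(200,0),3),58,T); print('printer',p)
d=p[0]-p[1]; d=d[:2]/np.hypot(*d[:2]); print('yaw',-np.degrees(np.arctan2(d[0],d[1])),'len',np.hypot(*(p[0]-p[1])[:2]),'mid',p.mean(0))
e=px2w('wrist',f([(178,160),(78,490)],(200,0),3),35,T); print('cover',e, np.degrees(np.arctan2(*(e[1]-e[0])[[1,0]])))
c=px2w('wrist',f([(190,103),(485,75),(437,513),(152,545)],(500,100),3.5),26,T); print('cass FL FR RR RL',c)
b=px2w('wrist',f([(138,105),(110,520)],(500,100),3.5),0,T); print('bottom left F,R',b)
print('mean',c.mean(0),[np.hypot(*(c[i]-c[(i+1)%4])[:2]) for i in range(4)])
n=px2w('wrist',[(512,248),(440,248)],45,T);print('notes',n)
E
```

```text
printer [[646.1 181.5  58. ]
 [613.1   5.4  58. ]]
yaw -10.623009803006955 len 179.17036841410845 mid [629.6  93.5  58. ]
cover [[639.6 165.8  35. ]
 [518.3 211.8  35. ]] 159.21111550994658
cass FL FR RR RL [[ 558.5 -183.1   26. ]
 [ 569.3 -288.6   26. ]
 [ 402.8 -317.5   26. ]
 [ 390.5 -203.9   26. ]]
bottom left F,R [[ 556.  -183.5    0. ]
 [ 388.6 -205.1    0. ]]
mean [ 480.3 -248.3   26. ] [np.float64(106.04321629657075), np.float64(168.98769506545295), np.float64(114.23717382570511), np.float64(169.20972442448286)]
notes [[ 411.1 -145.1   45. ]
 [ 411.8  -52.3   45. ]]
```

The cover now stands at about 99.8° (1.74 rad). Next I go behind the cassette and push it about 40 mm in +x, so it clears the notes.

Call:
play_rows([
  [0.0365,0.0135,0,0,0,0],
  [0.0365,0.0135,0,0,0,0],
  [0.0365,0.0135,0,0,0,0],
  [0.0365,0.0135,0,0,0,0],
  [0.0365,0.0135,0,0,0,0],
  [0.0365,0.0135,0,0,0,0],
  [0.0365,0.0135,0,0,0,0],
  [0.0365,0.0135,0,0,0,0],
], fingers=60)

```text
clock: 5.52
ee_pos: [392.2, -191.7, 235.7]
orientation: [179.9, 0.1, -90.0]
wrist_force: [0.4, -0.6, -0.2]
width: 51.8
```

Call:
play_rows([
  [0.0365,0.0135,0,0,0,0],
  [0.0365,0.0135,0,0,0,0],
  [0,0,0,0,0,-6.5],
  [0,0,0.02,0,0,0],
  [0,0,0.03,0,0,0],
  [0,0,0.03,0,0,0],
  [0,0,0.03,0,0,0],
  [0,0,0,0,0,0],
])

```text
clock: 6.18
ee_pos: [362.9, -259.2, 120.1]
orientation: [179.5, 0.7, -83.5]
wrist_force: [-0.9, 1.1, 0.4]
width: 55.1
```

```bash
python3 - <<'E'
from h import *
T,s=pose(); im=read_camera('wrist'); cv2.imwrite('pics/w3.png',im[:,:,::-1]); np.save('w3.npy',T); print(s['clock'],s['ee_pos'],s['orientation'],s['width'])
E
```

```text
6.1833 [ 362.92431268 -259.1619677   120.14727997] [179.53394738   0.73012494 -83.53409542] 55.10089237563311
```

View pics/w3.png

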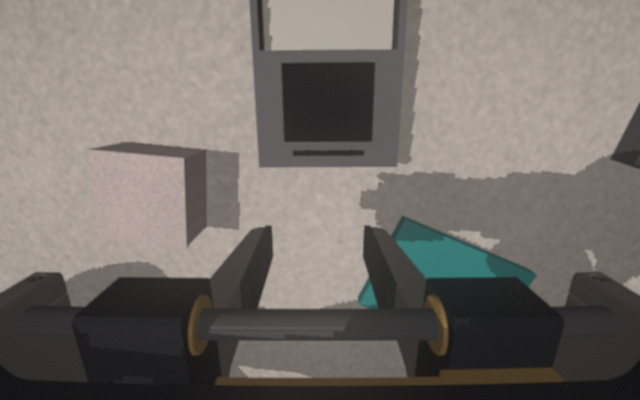

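```bash
python3 - <<'E'
from h import *
T=np.load('w3.npy'); np.set_printoptions(suppress=True,precision=1)
p=px2w('wrist',[(259,167),(402,165.5)],26,T);print('rear L R',p,p.mean(0))
l=px2w('wrist',[(250,0),(259,167),(407,0),(402,165)],26,T);print(l)
q=px2w('wrist',[(403,218),(535,274),(360,297)],12,T);print('turq',q)
Ti=np.linalg.inv(T)
for P in list(p)+list(q): print((Ti@np.r_[P,1])[:3])
E
```

```text
rear L R [[ 387.5 -205.3   26. ]
 [ 402.4 -322.9   26. ]] [ 395.  -264.1   26. ]
[[ 510.2 -191.1   26. ]
 [ 387.5 -205.3   26. ]
 [ 522.7 -304.1   26. ]
 [ 402.8 -322.8   26. ]]
turq [[ 352.1 -337.1   12. ]
 [ 309.2 -478.1   12. ]
 [ 263.9 -310.9   12. ]]
[-49.6 -31.2  94.5]
[ 69.  -32.8  93. ]
[ 77.6  18.7 107.3]
[212.8  77.1 106.1]
[ 41.6 103.3 108.5]
```

Call:
play_rows([
  [0.01,0,0.03,0,0,-0.7],
  [0,0,0.03,0,0,0],
  [0,0,0.024,0,0,0],
  [0,0,0.01,0,0,0],
  [0,0,0,0,0,0],
  [0,0,0,0,0,0],
  [0,-0.008,0,0,0,0],
  [0,-0.008,0,0,0,0],
])

```text
clock: 6.9
ee_pos: [385.4, -272.9, 35.6]
orientation: [-179.9, -0.2, -82.8]
wrist_force: [-3.3, -0.7, 1.0]
width: 55.3
```

Call:
play_rows([
  [0,-0.005,0,0,0,0],
  [0,-0.005,0,0,0,0],
  [0,-0.007,0,0,0,0],
  [0,-0.007,0,0,0,0],
  [0,-0.007,0,0,0,0],
  [0,-0.006,0,0,0,0],
  [0,-0.005,0,0,0,0],
  [0,-0.002,0,0,0,0],
])

```text
clock: 7.57
ee_pos: [428.2, -266.0, 33.6]
orientation: [-180.0, -0.0, -82.8]
wrist_force: [-4.2, -0.6, 4.3]
width: 55.4
```

Call:
play_rows([
  [0,0,0,0,0,0],
  [0,0.01,0,0,0,0],
  [0,0.015,0,0,0,0],
  [0,0,-0.03,0,0,0],
  [0,0,-0.04,0,0,0],
  [0,0,-0.04,0,0,0],
  [0,0,0,0,0,0],
  [0,0,0,0,0,0],
])

```text
clock: 8.23
ee_pos: [403.8, -270.7, 146.1]
orientation: [-179.7, -0.3, -82.8]
wrist_force: [0.0, 0.3, -0.1]
width: 54.8
```

```bash
python3 - <<'E'
from h import *
T,s=pose(); im=read_camera('wrist'); cv2.imwrite('pics/w4.png',im[:,:,::-1]); np.save('w4.npy',T); print(s['clock'],s['ee_pos'],s['orientation'],s['width'])
E
```

```text
8.2333 [ 403.83617565 -270.70844055  146.07783317] [-179.74347506   -0.28417316  -82.84062778] 54.79874566227424
```

View pics/w4.png

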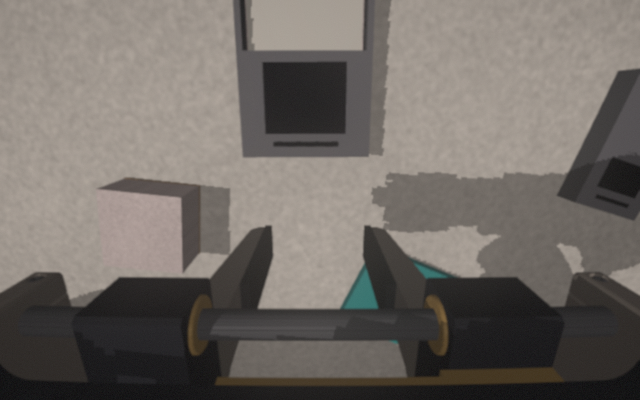

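```bash
python3 - <<'E'
from h import *
T=np.load('w4.npy'); np.set_printoptions(suppress=True,precision=1)
p=px2w('wrist',[(242,157.5),(369.5,156.5)],26,T);print('rear L R',p,p.mean(0))
l=px2w('wrist',[(236,0),(242,157.5),(373,0),(369.5,156.5)],26,T);print(l)
print('small',px2w('wrist',[(617,72),(558,195),(637,219)],24,T), px2w('scene',[(166,252),(186,250),(190,284),(169,291)],24))
print('notes top/bottom',px2w('wrist',[(200,187)],45,T),px2w('wrist',[(228,254),(201,245),(125,178),(202,185)],0,T))
E
```

```text
rear L R [[ 430.7 -197.8   26. ]
 [ 445.9 -312.8   26. ]] [ 438.3 -255.3   26. ]
[[ 557.9 -184.9   26. ]
 [ 430.7 -197.8   26. ]
 [ 571.6 -294.4   26. ]
 [ 445.9 -312.8   26. ]]
small [[ 548.  -518.7   24. ]
 [ 432.1 -501.8   24. ]
 [ 418.2 -594.    24. ]] [[ 417.8 -581.1   24. ]
 [ 442.4 -518.    24. ]
 [ 570.6 -545.8   24. ]
 [ 562.8 -613.5   24. ]]
notes top/bottom [[ 403.8 -167.1   45. ]] [[ 318.1 -182.8    0. ]
 [ 325.2 -153.2    0. ]
 [ 390.3  -73.7    0. ]
 [ 392.6 -152.9    0. ]]
```

Call:
play_rows([
  [0.019,-0.0275,0,0,0,0],
  [0.019,-0.0275,0,0,0,0],
  [0.019,-0.0275,0,0,0,0],
  [0.019,-0.0275,0,0,0,0],
  [0,0,0,0,0,-6.93],
  [0,0,0,0,0,-6.93],
  [0,0,0,0,0,-6.93],
  [0,0,0,0,0,-6.93],
], fingers=100)

```text
clock: 8.95
ee_pos: [520.1, -329.8, 140.2]
orientation: [180.0, 0.3, -54.8]
wrist_force: [-0.6, -0.4, -0.1]
width: 91.9
```

Call:
play_rows([
  [0,0,0,0,0,-6.93],
  [0,0,0,0,0,-6.93],
  [0,0,0,0,0,-6.93],
  [0,0,0,0,0,-6.93],
  [0,0,0,0,0,-6.93],
  [0,0,0,0,0,-6.93],
  [0,0,0,0,0,-6.93],
  [0,0,0,0,0,-6.93],
])

```text
clock: 9.62
ee_pos: [520.0, -329.7, 140.5]
orientation: [-179.8, 0.2, 0.7]
wrist_force: [0.3, -0.1, 0.1]
width: 91.8
```

Call:
play_rows([
  [0,0,0,0,0,-6.93],
  [0,0,0,0,0,0],
  [0,0,0,0,0,0],
])

```text
clock: 9.87
ee_pos: [520.3, -330.0, 141.4]
orientation: [-179.8, 0.1, 7.1]
wrist_force: [-0.6, 0.6, 1.2]
width: 92.0
```

```bash
python3 - <<'E'
from h import *
T,s=pose(); im=read_camera('wrist'); cv2.imwrite('pics/w5.png',im[:,:,::-1]); np.save('w5.npy',T); print(s['clock'],s['ee_pos'],s['orientation'],s['width'])
print(px2w('scene',[(329,130),(331,148),(373,149)],[58,0,0]),px2w('side',[(270,158),(248,188)],0))
E
```

```text
9.8667 [ 520.32079244 -330.04283163  141.35164844] [-1.79830777e+02  1.12778554e-01  7.07542139e+00] 91.99649304717026
[[192.41099984 178.42325961  58.        ]
 [237.15815761 164.05214171   0.        ]
 [325.07995407 314.11132717   0.        ]] [[327.03776296 376.02846038   0.        ]
 [240.6169291  171.95797122   0.        ]]
```

View pics/w5.png

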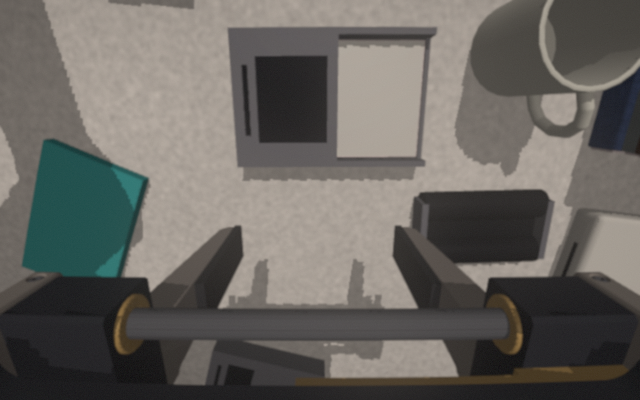

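```bash
python3 - <<'E'
from h import *
T=np.load('w5.npy'); np.set_printoptions(suppress=True,precision=1)
Ti=np.linalg.inv(T)
def tl(n,uv,z):
    p=px2w('wrist',uv,z,T); print(n); print(np.c_[p[:,:2],[(Ti@np.r_[q,1])[:2] for q in p]])
tl('cass side',[(238,166),(424,164),(229.5,28.5),(435,28)],26)
tl('ribbon',[(415,195),(427,263),(545,190),(552,260)],28)
tl('ribbon0',[(415,195),(427,263),(545,190),(552,260)],0)
tl('small',[(220,342),(327,360)],24)
E
```

```text
cass side
[[ 446.6 -310.8  -70.6  -27.8]
 [ 612.8 -288.3   97.1  -29.7]
 [ 433.3 -198.8  -70.  -140.6]
 [ 598.2 -177.8   96.2 -141.2]]
ribbon
[[ 610.  -317.4   90.8   -1.2]
 [ 636.6 -384.2  108.9   68.4]
 [ 730.1 -297.6  212.4   -6. ]
 [ 761.3 -366.5  234.9   66.2]]
ribbon0
[[ 620.2 -324.1  100.2    6.9]
 [ 649.6 -398.   120.2   83.8]
 [ 752.8 -302.3  234.4    1.5]
 [ 787.3 -378.4  259.3   81.3]]
small
[[ 436.  -508.4 -105.4  167. ]
 [ 555.1 -517.6   11.6  190.8]]
```

Call:
play_rows([
  [0,0,0.035,0,0,0],
  [0,0,0.035,0,0,0],
  [0,0,0.03,0,0,0],
  [0,0,0.015,0,0,0],
  [0,0,0,0,0,0],
  [0,-0.006,0,0,0,0],
  [0,-0.006,0,0,0,0],
  [0,-0.006,0,0,0,0],
])

```text
clock: 10.58
ee_pos: [520.1, -313.3, 30.6]
orientation: [179.9, -0.1, 7.2]
wrist_force: [0.3, -0.3, 0.9]
width: 91.5
```

Call:
play_rows([
  [0,-0.007,0,0,0,0],
  [0,-0.008,0,0,0,0],
  [0,-0.008,0,0,0,0],
  [0,-0.008,0,0,0,0],
  [0,-0.008,0,0,0,0],
  [0,-0.008,0,0,0,0],
  [0,-0.008,0,0,0,0],
  [0,-0.005,0,0,0,0],
])

```text
clock: 11.25
ee_pos: [512.4, -253.7, 30.0]
orientation: [179.8, -0.1, 7.3]
wrist_force: [0.4, -4.6, 4.0]
width: 92.1
```

```bash
python3 - <<'E'
from h import *
T,s=pose(); im=read_camera('wrist'); cv2.imwrite('pics/w6.png',im[:,:,::-1]); np.save('w6.npy',T); print(s['clock'],s['ee_pos'],s['orientation'],s['wrist_force'])
E
```

```text
11.25 [ 512.43300785 -253.69764687   30.03622054] [ 1.79833133e+02 -1.28165400e-01  7.29910276e+00] [ 0.38591249 -4.63190126  3.96462255]
```

View pics/w6.png

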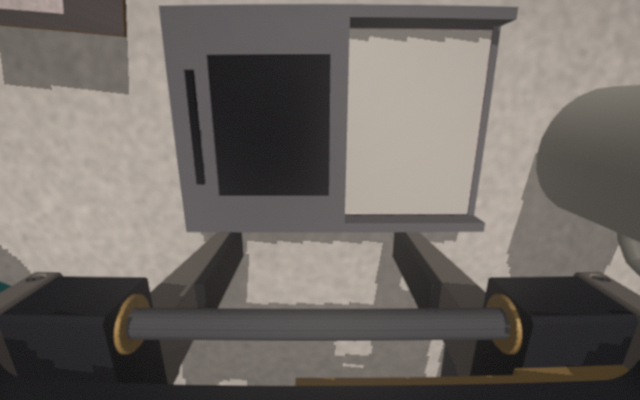

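Call:
play_rows([
  [0,-0.007,0,0,0,0],
  [0,-0.008,0,0,0,0],
  [0,-0.008,0,0,0,0],
  [0,-0.008,0,0,0,0],
  [0,-0.008,0,0,0,0.3],
  [0,-0.008,0,0,0,0.4],
  [0,-0.008,0,0,0,0.5],
  [0,-0.007,0,0,0,0.5],
])

```text
clock: 11.97
ee_pos: [504.2, -192.2, 29.2]
orientation: [179.9, -0.0, 5.6]
wrist_force: [-0.0, -5.1, 3.8]
width: 91.7
```

Call:
play_rows([
  [0,-0.008,0,0,0,0.5],
  [0,-0.008,0,0,0,0.5],
  [0,-0.008,0,0,0,0.5],
  [0,-0.008,0,0,0,0.5],
  [0,-0.008,0,0,0,0.5],
  [0,-0.008,0,0,0,0.5],
  [0,-0.008,0,0,0,0.5],
  [0,-0.006,0,0,0,0.5],
])

```text
clock: 12.63
ee_pos: [499.5, -129.8, 28.8]
orientation: [180.0, 0.0, 1.6]
wrist_force: [-0.4, -5.4, 4.0]
width: 91.8
```

Call:
play_rows([
  [0,-0.008,0,0,0,0.5],
  [0,-0.008,0,0,0,0.5],
  [0,-0.008,0,0,0,0.5],
  [0,-0.008,0,0,0,0.5],
  [0,-0.008,0,0,0,0.5],
  [0,-0.008,0,0,0,0.5],
  [0,-0.008,0,0,0,0.5],
  [0,-0.006,0,0,0,0.5],
])

```text
clock: 13.3
ee_pos: [499.2, -67.5, 28.4]
orientation: [180.0, 0.1, -2.4]
wrist_force: [0.1, -4.4, 4.0]
width: 91.9
```

```bash
python3 - <<'E'
from h import *
T,s=pose(); im=read_camera('wrist'); cv2.imwrite('pics/w7.png',im[:,:,::-1]); np.save('w7.npy',T); print(s['clock'],s['ee_pos'],s['orientation'],s['wrist_force'])
im=read_camera('scene'); cv2.imwrite('pics/scene7.png',im[:,:,::-1])
E
```

```text
13.3 [499.21643007 -67.53407628  28.43726064] [ 1.79997583e+02  7.41465339e-02 -2.44099029e+00] [ 0.11466871 -4.41773834  4.03050341]
```

View pics/w7.png

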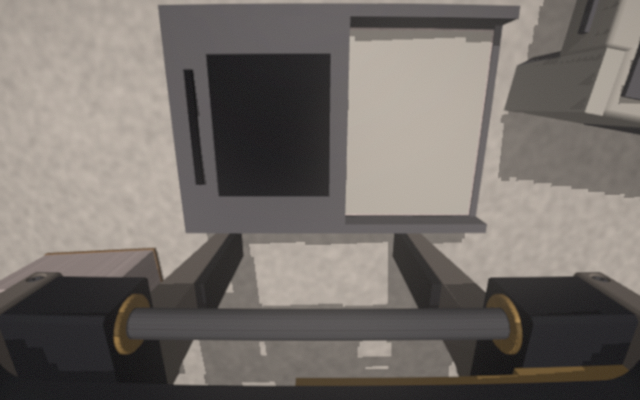

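View pics/scene7.png

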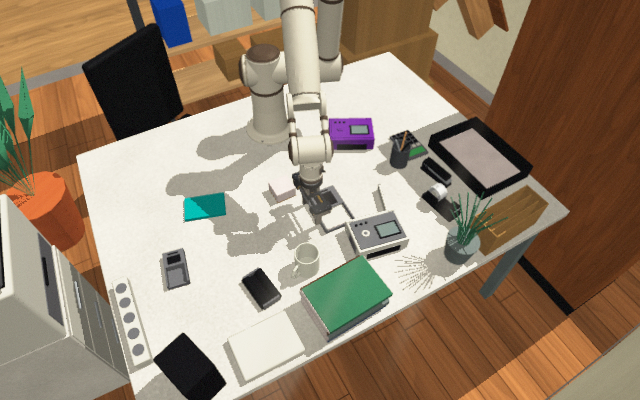

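Call:
play_rows([
  [0,-0.007,0,0,0,0.7],
  [0,-0.008,0,0,0,0.7],
  [0,-0.008,0,0,0,0.7],
  [0,-0.008,0,0,0,0.7],
  [0,-0.008,0,0,0,0.7],
  [0,-0.008,0,0,0,0.7],
  [0,-0.008,0,0,0,0.7],
  [0,-0.006,0,0,0,0.7],
])

```text
clock: 14.07
ee_pos: [503.8, -6.8, 27.8]
orientation: [-180.0, 0.2, -8.1]
wrist_force: [-1.8, -2.4, 1.0]
width: 92.0
```

Call:
play_rows([
  [0,-0.008,0,0,0,0.7],
  [0,-0.008,0,0,0,0.7],
  [0,-0.006,0,0,0,0.7],
  [0,-0.004,0,0,0,0.7],
  [0,-0.002,0,0,0,0.3],
  [0,0,0,0,0,0],
  [0,0,0,0,0,0],
])

```text
clock: 14.65
ee_pos: [509.2, 20.6, 28.4]
orientation: [-180.0, 0.0, -11.1]
wrist_force: [-0.0, 0.0, -0.0]
width: 91.9
```

```bash
python3 - <<'E'
from h import *
T,s=pose(); im=read_camera('wrist'); cv2.imwrite('pics/w8.png',im[:,:,::-1]); np.save('w8.npy',T); print(s['clock'],s['ee_pos'],s['orientation'],s['wrist_force'])
E
```

```text
14.65 [509.20900205  20.59607847  28.40530119] [-1.79958213e+02  1.91567365e-02 -1.11285909e+01] [-0.00832919  0.01764971 -0.01086898]
```

View pics/w8.png

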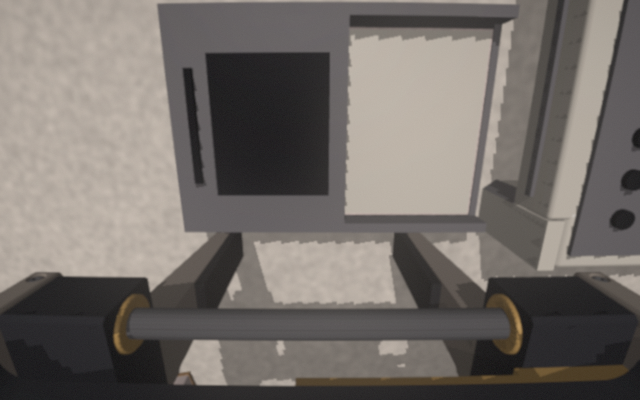

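```bash
python3 - <<'E'
from h import *
a=cv2.imread('pics/w8.png')
cv2.imwrite('pics/w8a.png',cv2.resize(a[0:290,440:640],None,fx=2.06,fy=2.06,interpolation=cv2.INTER_CUBIC))
E
```

```text
(no output)
```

View pics/w8a.png

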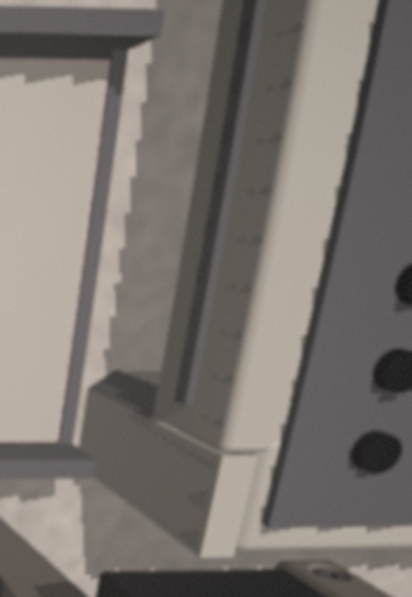

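```bash
python3 - <<'E'
from h import *
T=np.load('w8.npy'); np.set_printoptions(suppress=True,precision=1)
Ti=np.linalg.inv(T)
f=lambda x,o,k:[( (a+.5)/k-.5+o[0],(b+.5)/k-.5+o[1]) for a,b in x]
def tl(n,uv,z):
    p=px2w('wrist',uv,z,T); q=np.array([(Ti@np.r_[q,1])[:2] for q in p]); print(n); print(np.c_[p[:,:2],q]); return q
o=(440,0);k=2.06
tl('mouth flare z0',f([(88,395)],o,k),0)
tl('mouth inner top z31',f([(155,417)],o,k),31)
q=tl('top front edge z58',f([(200,555),(225,450),(305,0)],o,k),58)
d=q[2]-q[1]; print('tilt deg', np.degrees(np.arctan2(d[0],-d[1])))
q=tl('slot line',f([(180,400),(245,0)],o,k),31); d=q[1]-q[0];print(np.degrees(np.arctan2(d[0],-d[1])))
q=tl('cass lead top',f([(95,455),(160,10)],o,k),26)
tl('cass',[(186,231),(162,6),(485,231),(517,11)],26)
E
```

```text
mouth flare z0
[[617.6  28.2 104.9 -28.3]]
mouth inner top z31
[[619.   30.6 105.8 -31. ]]
top front edge z58
[[ 612.5    6.8  104.    -6.4]
 [ 617.7   31.8  104.3  -31.9]
 [ 632.5  117.6  102.3 -119. ]]
tilt deg -1.3452591423165696
slot line
[[ 625.6   33.9  111.6  -35.5]
 [ 641.9  124.1  110.2 -127.1]]
-0.8764024621850005
cass lead top
[[ 605.6   20.6   94.6  -18.7]
 [ 626.   126.1   94.2 -126.1]]
cass
[[ 440.    47.   -73.   -12.5]
 [ 463.1  157.1  -71.6 -125.1]
 [ 604.9   14.4   95.1  -12.4]
 [ 625.7  123.4   94.4 -123.4]]
```

Call:
play_rows([
  [0,-0.004,0,0,0,-0.2],
  [0,-0.006,0,0,0,-0.2],
  [0,-0.006,0,0,0,-0.2],
  [0,-0.005,0,0,0,-0.2],
  [0,-0.003,0,0,0,0],
  [0,-0.002,0,0,0,0],
  [0,-0.001,0,0,0,0],
  [0,0,0,0,0,0],
])

```text
clock: 15.37
ee_pos: [514.4, 47.2, 28.6]
orientation: [-180.0, 0.0, -10.3]
wrist_force: [0.0, 0.4, 0.8]
width: 92.0
```

```bash
python3 - <<'E'
from h import *
T,s=pose(); im=read_camera('wrist'); cv2.imwrite('pics/w9.png',im[:,:,::-1]); np.save('w9.npy',T); print(s['clock'],s['ee_pos'],s['orientation'],s['wrist_force'])
a=im[:,:,::-1]
cv2.imwrite('pics/w9a.png',cv2.resize(a[0:290,440:640],None,fx=2.06,fy=2.06,interpolation=cv2.INTER_CUBIC))
E
```

```text
15.3667 [514.35920987  47.209147    28.60101013] [-1.79976992e+02  1.90446269e-03 -1.03111072e+01] [0.02607212 0.42789132 0.80186287]
```

View pics/w9.png

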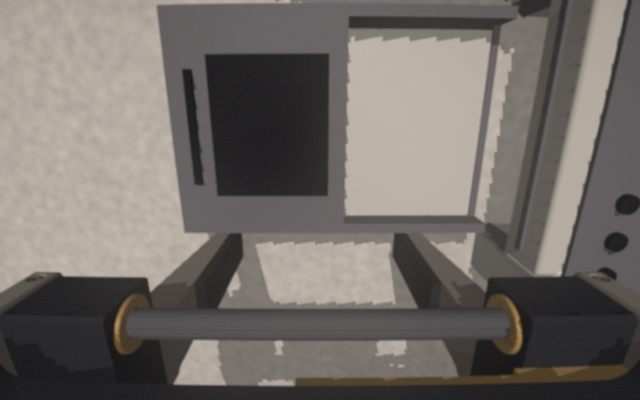

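View pics/w9a.png

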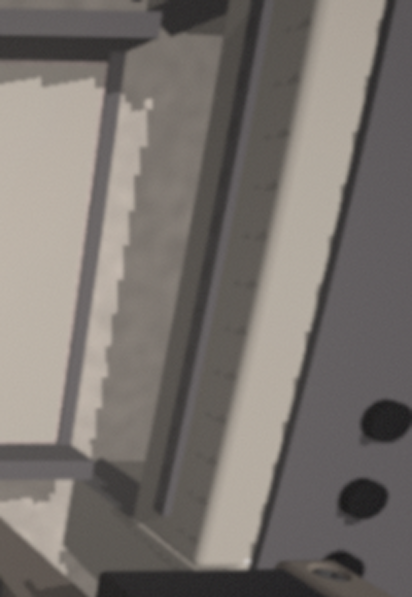

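```bash
python3 - <<'E'
from h import *
T=np.load('w9.npy'); np.set_printoptions(suppress=True,precision=1)
Ti=np.linalg.inv(T)
f=lambda x,o,k:[( (a+.5)/k-.5+o[0],(b+.5)/k-.5+o[1]) for a,b in x]
def tl(n,uv,z):
    p=px2w('wrist',uv,z,T); q=np.array([(Ti@np.r_[q,1])[:2] for q in p]); print(n); print(np.c_[p[:,:2],q]); return q
o=(440,0);k=2.06
tl('right inner top z31',f([(138,518)],o,k),31)
tl('left jamb low z0',f([(165,33),(220,27)],o,k),0)
q=tl('top front edge z58',f([(197,560),(310,0)],o,k),58); d=q[1]-q[0]; print('tilt', np.degrees(np.arctan2(d[0],-d[1])))
q=tl('slot line',f([(157,500),(248,0)],o,k),31); d=q[1]-q[0];print(np.degrees(np.arctan2(d[0],-d[1])))
tl('cass RR RL FR FL',[(185,233),(160,6),(484,233),(517,11)],26)
# expected hinge from M
E
```

```text
right inner top z31
[[619.6  30.3 106.6  -2.2]]
left jamb low z0
[[ 647.5  153.5  112.  -128.4]
 [ 662.5  152.6  126.9 -130.2]]
top front edge z58
[[ 617.3   33.5  103.8   -5. ]
 [ 637.4  145.9  103.4 -119.1]]
tilt -0.1871837360393726
slot line
[[ 624.8   34.7  110.9   -7.5]
 [ 646.4  152.5  111.1 -127.2]]
0.08465106453799393
cass RR RL FR FL
[[ 443.8   71.5  -73.8  -11.2]
 [ 465.4  183.3  -72.6 -125.1]
 [ 609.7   41.1   94.8  -11.1]
 [ 629.5  151.7   94.6 -123.4]]
```

The cassette is lined up with the mouth. Its centre is at y = -67.7 in the tool frame against about -68.5 for the mouth, and the yaw error is about 0.1°. Now I retreat and go behind it.

Call:
play_rows([
  [0,0.01,0,0,0,0],
  [0,0.02,0,0,0,0],
  [0,0,-0.04,0,0,0],
  [0,0,-0.04,0,0,0],
  [0,0,-0.04,0,0,0],
  [-0.0276,-0.0246,0,0,0,0],
  [-0.0276,-0.0246,0,0,0,0],
  [-0.0276,-0.0246,0,0,0,0],
])

```text
clock: 16.08
ee_pos: [440.6, 104.7, 149.7]
orientation: [-180.0, -0.1, -10.5]
wrist_force: [-1.0, 0.6, -0.2]
width: 91.9
```

Call:
play_rows([
  [-0.0276,-0.0246,0,0,0,0],
  [0,0,0,0,0,6.92],
  [0,0,0,0,0,6.92],
  [0,0,0,0,0,6.92],
  [0,0,0,0,0,6.92],
  [0,0,0,0,0,6.92],
  [0,0,0,0,0,6.92],
  [0,0,0,0,0,6.92],
], fingers=60)

```text
clock: 16.75
ee_pos: [418.0, 133.3, 148.7]
orientation: [-180.0, 0.0, -59.1]
wrist_force: [0.8, 0.9, -0.5]
width: 55.1
```

Call:
play_rows([
  [0,0,0,0,0,6.92],
  [0,0,0,0,0,6.92],
  [0,0,0,0,0,6.92],
  [0,0,0,0,0,6.92],
  [0,0,0,0,0,6.92],
  [0,0,0,0,0,6.92],
  [0,0,0,0,0,0],
  [0,0,0,0,0,0],
])

```text
clock: 17.42
ee_pos: [418.0, 133.5, 148.6]
orientation: [-180.0, 0.0, -100.1]
wrist_force: [0.6, -0.1, 0.1]
width: 55.4
```

```bash
python3 - <<'E'
from h import *
T,s=pose(); im=read_camera('wrist'); cv2.imwrite('pics/w10.png',im[:,:,::-1]); np.save('w10.npy',T); print(s['clock'],s['ee_pos'],s['orientation'],s['width'])
E
```

```text
17.4167 [418.00703186 133.4779521  148.61505376] [-1.79995921e+02  1.14578230e-02 -1.00119882e+02] 55.3556863523427
```

View pics/w10.png

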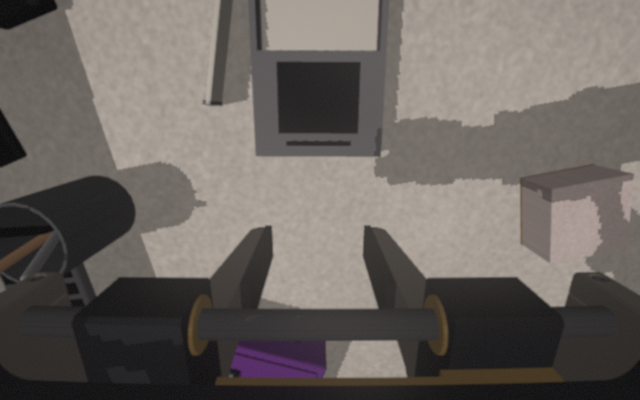

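Call:
play_rows([
  [0,0,0.04,0,0,0.2],
  [0,0,0.04,0,0,0],
  [0,0,0.03,0,0,0],
  [0,0,0.011,0,0,0],
  [0,-0.008,0,0,0,0],
  [0,-0.008,0,0,0,0],
  [0,-0.005,0,0,0,0],
  [0,-0.004,0,0,0,0],
])

```text
clock: 18.13
ee_pos: [444.7, 129.2, 29.3]
orientation: [-179.9, 0.0, -100.5]
wrist_force: [-4.5, 1.4, 4.0]
width: 55.4
```

Call:
play_rows([
  [0,-0.004,0,0,0,0],
  [0,-0.005,0,0,0,0],
  [0,-0.005,0,0,0,0],
  [0,-0.005,0,0,0,0],
  [0,-0.005,0,0,0,0],
  [0,-0.004,0,0,0,0],
  [0,-0.002,0,0,0,0],
  [0,0,0,0,0,0],
])

```text
clock: 18.8
ee_pos: [473.0, 123.7, 27.8]
orientation: [-179.9, 0.0, -100.5]
wrist_force: [-1.0, 0.6, 1.5]
width: 55.1
```

```bash
python3 - <<'E'
from h import *
T,s=pose(); im=read_camera('wrist'); cv2.imwrite('pics/w11.png',im[:,:,::-1]); np.save('w11.npy',T); print(s['clock'],s['ee_pos'],s['orientation'],s['wrist_force'])
im=read_camera('scene'); cv2.imwrite('pics/scene11.png',cv2.resize(im[160:290,260:440,::-1],None,fx=4,fy=4,interpolation=cv2.INTER_CUBIC))
E
```

```text
18.8 [472.96472463 123.73253444  27.78875121] [-1.79921110e+02  9.31539511e-03 -1.00481850e+02] [-1.0085922   0.61761634  1.509783  ]
```

View pics/w11.png

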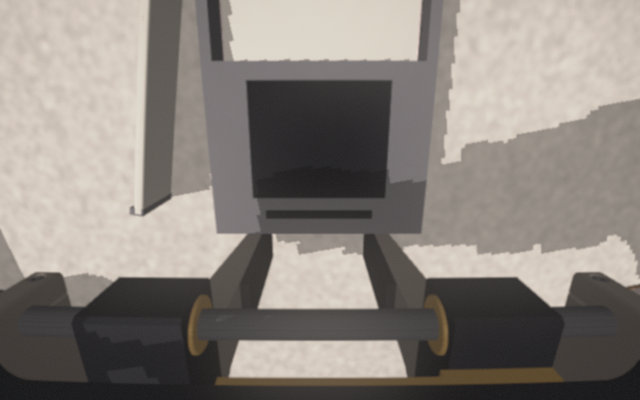

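View pics/scene11.png

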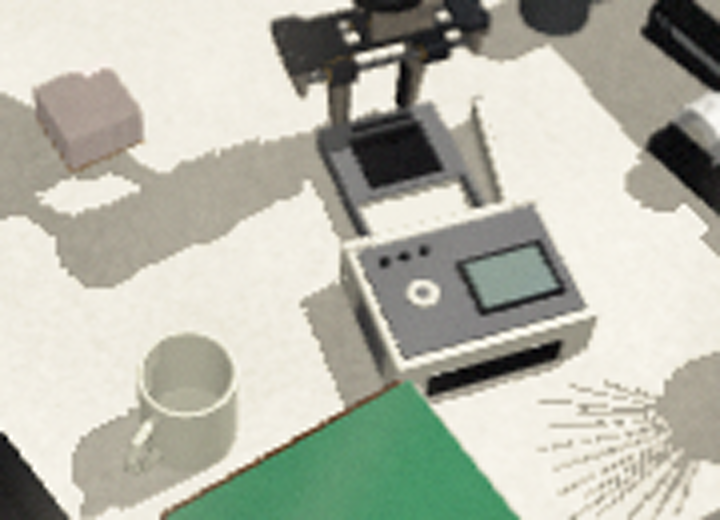

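Call:
play_rows([
  [0,-0.004,0,0,0,0],
  [0,-0.005,0,0,0,0],
  [0,-0.006,0,0,0,0],
  [0,-0.006,0,0,0,0],
  [0,-0.006,0,0,0,0],
  [0,-0.006,0,0,0,0],
  [0,-0.005,0,0,0,0],
  [0,-0.004,0,0,0,0],
])

```text
clock: 19.57
ee_pos: [514.2, 116.0, 27.5]
orientation: [-180.0, 0.0, -100.5]
wrist_force: [-2.7, 0.1, -0.2]
width: 55.1
```

Call:
play_rows([
  [0,-0.002,0,0,0,0],
  [0,-0.002,0,0,0,0],
  [0,-0.002,0,0,0,0],
  [0,-0.001,0,0,0,0],
  [0,-0.001,0,0,0,0],
  [0,0,0,0,0,0],
  [0,0,0,0,0,0],
])

```text
clock: 20.15
ee_pos: [521.4, 114.8, 27.6]
orientation: [-180.0, 0.0, -100.5]
wrist_force: [-1.2, -0.2, -1.4]
width: 55.2
```

Call:
play_rows([
  [0,-0.001,0,0,0,0],
  [0,-0.001,0,0,0,0],
  [0,-0.001,0,0,0,0],
  [0,0,0,0,0,0],
])

```text
clock: 20.48
ee_pos: [524.6, 114.2, 27.7]
orientation: [-180.0, 0.0, -100.5]
wrist_force: [-1.8, 0.5, -0.3]
width: 55.2
```

Call:
play_rows([
  [0,-0.001,0,0,0,0],
  [0,-0.001,0,0,0,0],
  [0,0,0,0,0,0],
])

```text
clock: 20.73
ee_pos: [525.7, 114.0, 27.6]
orientation: [179.9, -0.0, -100.5]
wrist_force: [-4.9, 1.2, 3.2]
width: 55.0
```

```bash
python3 - <<'E'
from h import *
T,s=pose(); im=read_camera('wrist'); cv2.imwrite('pics/w12.png',im[:,:,::-1]); np.save('w12.npy',T); print(s['clock'],s['ee_pos'],s['orientation'],s['wrist_force'])
E
```

```text
20.7333 [525.71942636 113.9837617   27.59500714] [ 1.79919081e+02 -3.47419122e-03 -1.00479120e+02] [-4.88664537  1.24555584  3.21660266]
```

View pics/w12.png

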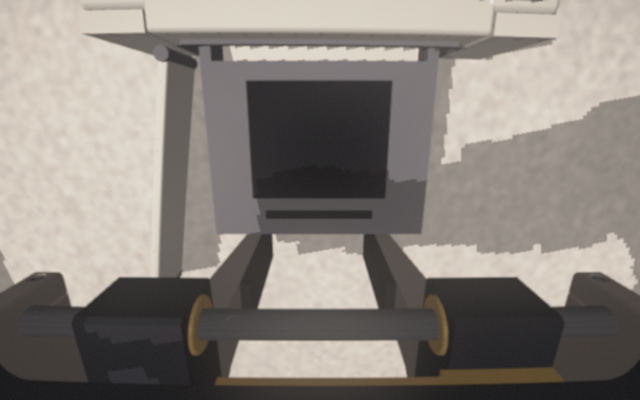

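Call:
play_rows([
  [0,-0.001,0,0,0,0],
  [0,0,0,0,0,0],
  [0,0,0,0,0,0],
])

```text
clock: 21.03
ee_pos: [525.8, 114.0, 27.6]
orientation: [179.8, -0.0, -100.5]
wrist_force: [-7.8, 1.8, 7.3]
width: 54.9
```

Call:
play_rows([
  [0,-0.001,0,0,0,0],
  [0,0,0,0,0,0],
  [0,0,0,0,0,0],
])

```text
clock: 21.28
ee_pos: [525.9, 114.0, 27.5]
orientation: [179.7, -0.0, -100.5]
wrist_force: [-10.8, 1.8, 10.2]
width: 55.0
```

Call:
play_rows([
  [0,-0.001,0,0,0,0],
  [0,0,0,0,0,0],
  [0,0,0,0,0,0],
])

```text
clock: 21.53
ee_pos: [525.9, 113.9, 27.4]
orientation: [179.6, -0.0, -100.5]
wrist_force: [-12.8, 2.2, 12.8]
width: 55.4
```

The tool stopped at x = 525.9 (I predicted 526.2) and the force climbed from 5 to 13 N, so the cassette is home on the stop. I'll back off and check.

Call:
play_rows([
  [0,0.003,0,0,0,0],
  [0,0.005,0,0,0,0],
  [0,0.012,0,0,0,0],
  [0,0.02,0,0,0,0],
  [0,0.02,-0.02,0,0,0],
  [0,0,-0.04,0,0,0],
  [0,0,-0.04,0,0,0],
  [0,0,-0.03,0,0,0],
])

```text
clock: 22.2
ee_pos: [471.4, 124.2, 161.0]
orientation: [-179.7, 0.0, -100.5]
wrist_force: [1.3, -1.0, -0.0]
width: 54.8
```

Call:
play_rows([
  [0,0,0,0,0,0],
  [0,0,0,0,0,0],
  [0,0,0,0,0,0],
])

```text
clock: 22.45
ee_pos: [470.2, 124.1, 157.2]
orientation: [-180.0, -0.0, -100.5]
wrist_force: [0.1, 1.1, 0.1]
width: 55.3
```

```bash
python3 - <<'E'
from h import *
T,s=pose(); im=read_camera('wrist'); cv2.imwrite('pics/w13.png',im[:,:,::-1]); np.save('w13.npy',T); print(s['clock'],s['ee_pos'],s['orientation'],s['wrist_force'])
im=read_camera('scene'); cv2.imwrite('pics/scene13.png',im[:,:,::-1])
E
```

```text
22.45 [470.15468299 124.11798433 157.1650411 ] [-1.79964925e+02 -5.06272495e-04 -1.00487332e+02] [0.12484271 1.11013899 0.14003529]
```

View pics/w13.png

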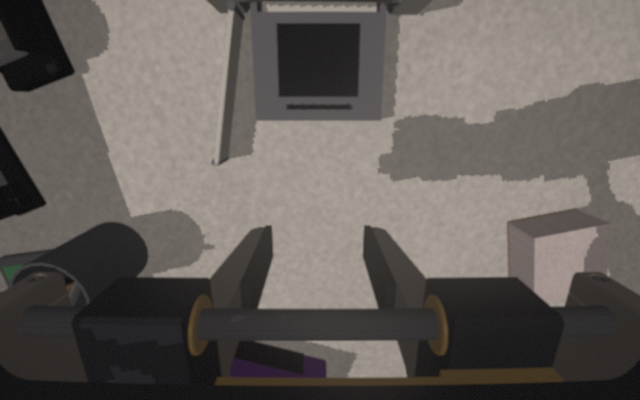

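View pics/scene13.png

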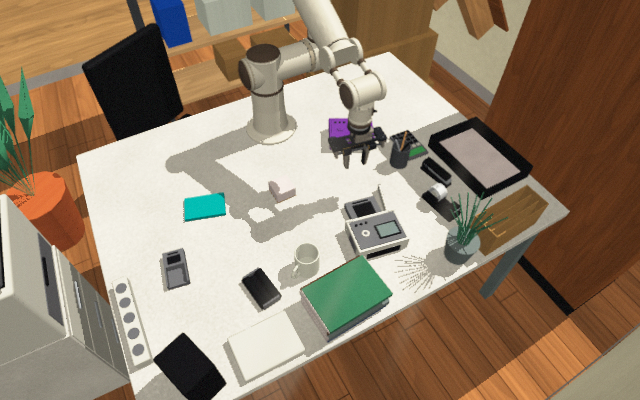

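```bash
python3 - <<'E'
from h import *
T=np.load('w13.npy'); np.set_printoptions(suppress=True,precision=1)
p=px2w('wrist',[(256,120),(385.5,120)],26,T); print(p,p.mean(0),'yaw',np.degrees(np.arctan2(p[0,0]-p[1,0],p[0,1]-p[1,1]))*-1)
M=np.array([629.5,95.9]);y=np.radians(-10.4);x=np.array([np.cos(y),np.sin(y)]);yy=np.array([-x[1],x[0]])
d=p.mean(0)[:2]-M; print('rear in mouth frame',d@x,d@yy)
e=px2w('wrist',[(241,10),(218,163)],35,T); a=np.degrees(np.arctan2(*(e[1]-e[0])[[1,0]])); print('cover',e,a,'open rad',np.radians(360-a-90-10.4))
a,b=[cv2.imread(f'pics/scene{i}.png') for i in (2,13)]
print(np.abs(a.astype(int)-b).max(2)[230:330,150:330].mean())
E
```

```text
[[547.2 168.4  26. ]
 [525.6  51.8  26. ]] [536.4 110.1  26. ] yaw -10.486229554486451
rear in mouth frame -94.12665452390712 -2.844721098580422
cover [[635.1 158.3  35. ]
 [516.1 210.3  35. ]] 156.4045197292058 open rad 1.8011009039022083
7.649166666666667
```

```bash
python3 -c "
from cell import robot
print(robot.close_job())"
```

```text
the job is handed in; nothing more can be done
None
```

The cover is open and the big cassette is fully home in the printer mouth. I handed the job in at about 22.5 s of the 64 s allowed.

**What I did:**
- **Cover:** swung it open from the inside with the closed fingers.
- **Cassette:** nudged it about 40 mm forward from behind to clear the notes. I then pushed it sideways between the notes and the mug, turning it to the printer's yaw. Finally I pushed it in from the rear until the tool stopped at x = 525.9 mm (526.2 predicted), with the force rising from about 5 to 13 N.

**Last checks, from the wrist camera after backing off:**

| Check | Measured | Wanted |
|---|---|---|
| Cassette rear, in front of the mouth | 94.1 mm | 95 mm |
| Cassette yaw (printer about -10.4°) | -10.5° | within 0.05 rad (2.9°) |
| Sideways offset | -2.8 mm | within ±6 mm |
| Cover angle | about 1.80 rad | above 1.4 rad |

**Disagreements and gaps:**
- **Sideways offset:** the mouth only allows ±2.5 mm of play, so the -2.8 mm includes some measurement error. The reading before insertion was within 1 mm.
- **Cover angle:** I measured 1.74 rad earlier and 1.80 rad at the end, which I put down to measurement error. Both are well past the limit.
- **Cards:** they showed in the tray in every picture on the way in. Only a sliver shows now that it is home.
- **Other things on the desk:** they look unmoved in the scene picture. I did not measure each one again.
- **Robot:** it was clear of everything.

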